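# Tilt two sealed cartridges and sort out the rattler

### The job

One of the two sealed cartridges has come loose inside: when it is tilted, the dark steel slug behind its clear cover slides from one end to the other, while in the sound one the slug stays put. Pick the cartridges up and tilt them, slug end high, to find the rattler, and watch its slug slide right over while you hold it in the air. Then leave the rattler lying flat in the deep tray with its slug still at the new end for all to see, and the sound one lying flat in the shallow tray.

Things in the scene. Friction and masses are not known exactly. Their poses are not given: they have to be found in the camera images.
- case_a: sealed cartridge, grey box 110 x 36 x 34 mm (x, y, z), aluminium end caps, clear cover on top; the two look alike. Origin: centre of the underside; z up, x along its length; the +x end cap has a round stub 14 mm wide that stands out 5 mm. About 0.23 kg with its slug. Grip it across its width. A tall instrument stands behind (front near x = 0.55, y -0.2 to 0.1): carry things round in front of it
- case_b: sealed cartridge, grey box 110 x 36 x 34 mm (x, y, z), aluminium end caps, clear cover on top; the two look alike. Origin: centre of the underside; z up, x along its length; the +x end cap has a round stub 14 mm wide that stands out 5 mm. About 0.23 kg with its slug. Grip it across its width. A tall instrument stands behind (front near x = 0.55, y -0.2 to 0.1): carry things round in front of it
- slug_a (a joint): m; place of the dark steel slug (26 mm long, 70 g) inside case_a along that cartridge's x: -0.028 at the -x end, 0 in the middle, +0.028 at the +x end. Starts within 8 mm of the -x end. If loose it slides down when that x axis dips by more than about 20 degrees (at 35 degrees, in half a second) and stays there when laid level; if sound it never moves
- slug_b (a joint): m; place of the dark steel slug (26 mm long, 70 g) inside case_b along that cartridge's x: -0.028 at the -x end, 0 in the middle, +0.028 at the +x end. Starts within 8 mm of the -x end. If loose it slides down when that x axis dips by more than about 20 degrees (at 35 degrees, in half a second) and stays there when laid level; if sound it never moves
- deep_tray: fixed open aluminium tray, 140 x 100 mm outside (x, y), walls and floor 4 mm thick, rim 45 mm above the worktop (the deeper of the two trays). One tray stands near x 0.36, the other near x 0.58, which is which varies. Origin: centre of its underside, on the worktop; x along its long side. It stands fast
- shallow_tray: fixed open aluminium tray, 140 x 100 mm outside (x, y), walls and floor 4 mm thick, rim 16 mm above the worktop (the shallower of the two trays). One tray stands near x 0.36, the other near x 0.58, which is which varies. Origin: centre of its underside, on the worktop; x along its long side. It stands fast

How it is judged:
By the outcome, as a careful person would: the job done as asked, in the order asked, and still so for the second after the job is handed in, with the robot touching nothing.
It also fails if it takes over 67 s, if anything falls off the work surface, if the arm or the gripper's body presses on something with over 40 N, if the wrist force passes 120 N, or if a joint passes its speed limit or range.

### The arm

A 7-joint arm with a two-finger parallel gripper is mounted at the origin on a cart in front of the work surface, level with it; the furniture and walls round the work are solid. World frame = base frame: x ahead of the robot, y to its left, z up, the work surface at z = 0. Lengths are in m, angles in degrees, forces in N, time in s.
With the tool pointing down it reaches from about 0.425 to 0.875 m from the base axis. Payload 8.4 kg.
Tool frame: the origin (TCP) lies midway between the tips of the shut fingers; the grasp point (between the pads) lies 19 mm behind it (tcp_to_grasp is the distance from the TCP to the grasp point, in m); z points along the fingers, y is the line along which they close (so a half turn about z gives the same grasp; the last joint's range is limited). The gripper opens to 87 mm and grips with 3 to 60 N. Pads are 19 mm wide; open, the fingers measure 117 mm over their backs; the gripper's body (75 mm by 190 mm) begins 51 mm behind the grasp point.
Start: joints at [-69.339, 19.091, 2.286, 83.961, -0.768, 76.965, -3.352], TCP at [0.288, 0.582, 0.223] pointing down, gripper open.
Joint ranges: [-147.57, 147.57], [-21.85, 119.76], [-74.77, 79.35], [14.55, 137.4], [-85.83, 265.84], [4.83, 119.75], [-152.11, 152.11]. Speed limits (degrees/s): [127.2, 127.2, 159.86, 159.86, 180, 180, 180].

### API

Orientations are given as a 3x3 rotation matrix whose columns are the frame's x, y, z axes.
In Python, from station import * gives the robot as it stands.
- The arm moves only by the tool drive_tool, never from a script. Its argument "moves" is a list of rows, each a list of 7 numbers: the shift along the tool's x, y, z in mm, then the turn, a rotation vector about the tool's x, y, z in rad, then the finger opening in mm, from 0 to 87. A call has exactly 10 rows; each row shifts and turns the commanded pose from where the row before left it, along the tool's axes as they then stand; what a row does not reach is not made up. A row lasts 1/10 s, in which the tool goes at most 50 mm and 8.59 degrees, less where a joint would pass 70% of its speed; a pose out of reach is approached as far as the arm can. A call is refused whole if a number of a shift passes 50 or a number of a turn 0.15, either way. A call with a gripper value outside its range is refused whole. The fingers move at their own pace and stop on an object; the grip force is fixed at half the most. Time passes only in rows, so rows that do not move let the fingers close, or fill a call up. It gives the time, the measured TCP pose, the force, the opening and the grip force at its end, in the units of the state.
- get_obs(): the state, without advancing time (a new reading comes with each control period).
- get_image(name): name is "side" or "top" or "wrist"; returns a dict with "color" (420x560x3 uint8, red, green, blue), "z_map" (420x560 float32, m along the optical axis (not along the pixel's ray), 0 where there is no reading), "camera_matrix" (3x3 intrinsics, pixels), "dist_coeffs" ([k1, k2, p1, p2, k3] as OpenCV has them; the pictures are not rectified), "extrinsics" (4x4, takes a point from camera to world coordinates). Camera axes: x right, y down, z forward; pixel columns grow to the right and rows downward; lengths in m; the calibration is good to about 2 mm. A picture is of the moment at which its call begins.
- sign_off(): hands the job in; it is judged then, once.
The state is a dict: "time": time; "joint_positions": joint angles; "dq": joint speeds; "tau": joint torques, N m; "tool_pos": TCP position; "orientation": TCP orientation; "force": force on the tool from outside, world axes, zero at the start; "moment": the same for the moment, N m; "finger_gap": finger opening in m; "finger_force": force on a finger pad.
Only numpy, scipy, OpenCV 4.12 (cv2) and the standard library are available. Lean on these libraries where they do the work, as an engineer would, in place of code of your own. Each camera call takes 0.05 s, during which the arm holds its last target. There are 200 camera calls.

## Working session

There is one attempt and no reset: what is moved stays moved. The work goes in short steps, Python scripts to look and compute and a tool call to move; the robot and the scene stay as the last step left them, time stands still between calls to the robot, and variables do not carry over. Pictures are saved under pics/ and viewed, at most 10 in all, crops included, and the job is handed in when it is done.

Besides the shell and the picture viewer there is one more tool, called after "Emit:" by a JSON object that holds its "name" and its "arguments", one argument or row to a line. drive_tool: Moves the arm, as the interface text tells. Its arguments: {"type":"object","properties":{"moves":{"type":"array"}},"required":["moves"]}

```bash
ls; mkdir -p pics; python3 - <<'E'
from station import *
import cv2,numpy as np
o=get_obs();print({k:np.round(v,3).tolist() for k,v in o.items()})
ims=[]
for n in("top","side"):
    d=get_image(n);np.savez(n+"0.npz",**d);ims.append(d["color"]);print(n,np.round(d["extrinsics"],3).tolist(),np.round(d["camera_matrix"],1).tolist(),d["dist_coeffs"])
    cv2.imwrite(f"pics/{n}0.png",cv2.cvtColor(d["color"],cv2.COLOR_RGB2BGR))
E
```

```text
pics
{'time': 0.0, 'joint_positions': [-69.338, 19.131, 2.286, 84.011, -0.768, 76.965, -3.35], 'dq': [-0.007, 0.018, -0.028, -0.042, -0.024, -0.019, 0.002], 'tau': [-0.001, -65.635, 1.335, -40.381, -0.06, 0.044, 0.0], 'tool_pos': [0.288, 0.582, 0.222], 'orientation': [[-0.896, 0.444, -0.001], [0.444, 0.896, -0.001], [-0.0, -0.002, -1.0]], 'force': [-1.2, -0.479, 0.193], 'moment': [0.041, -0.023, -0.032], 'finger_force': 0.0, 'finger_gap': 0.087}
top [[-0.003, -0.981, 0.196, 0.26], [-1.0, 0.005, 0.013, -0.04], [-0.013, -0.196, -0.981, 1.185], [0.0, 0.0, 0.0, 1.0]] [[450.2, 0.0, 279.3], [0.0, 450.2, 204.1], [0.0, 0.0, 1.0]] [0.02061022 0.         0.         0.         0.        ]
side [[0.804, 0.503, -0.317, 0.785], [0.594, -0.687, 0.417, -0.457], [-0.008, -0.524, -0.852, 0.952], [0.0, 0.0, 0.0, 1.0]] [[394.1, 0.0, 273.7], [0.0, 394.1, 211.1], [0.0, 0.0, 1.0]] [-0.03564914  0.          0.          0.          0.        ]
```

View pics/top0.png

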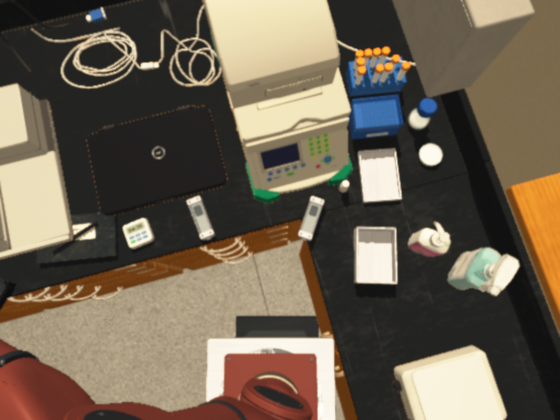

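View pics/side0.png

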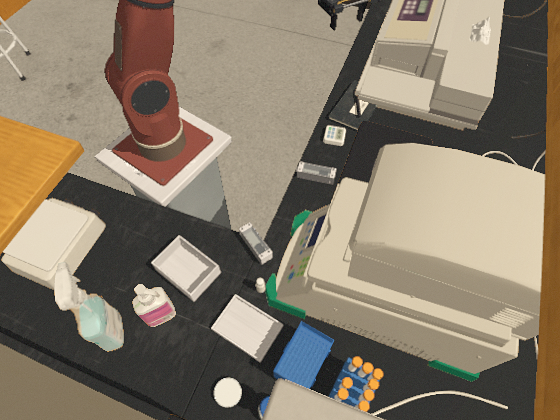

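The top view shows the cartridges at about (201,217) and (311,217). The trays are at (379,176), far, and (375,255), near; the near one looks deeper. Next I'll measure them and enlarge the cartridges.

```bash
cat > h.py <<'E'
import cv2,numpy as np
def ray(d,uv,z):
    p=cv2.undistortPoints(np.array(uv,float).reshape(-1,1,2),d["camera_matrix"],d["dist_coeffs"])[:,0]
    E=d["extrinsics"];r=np.c_[p,np.ones(len(p))]@E[:3,:3].T;o=E[:3,3]
    return o+r*((z-o[2])/r[:,2])[:,None]
def cloud(d):
    h,w=d["z_map"].shape;v,u=np.mgrid[:h,:w]
    p=cv2.undistortPoints(np.c_[u.ravel(),v.ravel()].astype(float).reshape(-1,1,2),d["camera_matrix"],d["dist_coeffs"])[:,0]
    P=np.c_[p,np.ones(len(p))]*d["z_map"].ravel()[:,None]
    E=d["extrinsics"];return (P@E[:3,:3].T+E[:3,3]).reshape(h,w,3)
def crop(d,u,v,hw,hh,s): 
    c=cv2.cvtColor(d["color"],cv2.COLOR_RGB2BGR)[v-hh:v+hh,u-hw:u+hw]
    return cv2.resize(c,None,fx=s,fy=s,interpolation=cv2.INTER_CUBIC)
E
python3 - <<'E'
from h import *
T=dict(np.load("top0.npz"));S=dict(np.load("side0.npz"))
C=cloud(T)
for nm,(u0,u1,v0,v1),lo,hi in [("c1",(180,222,190,245),.02,.06),("c2",(294,330,192,246),.02,.06),("far",(350,410,140,210),.008,.09),("near",(345,405,218,295),.008,.09)]:
    m=np.zeros(C.shape[:2],bool);m[v0:v1,u0:u1]=1
    m&=(C[...,2]>lo)&(C[...,2]<hi)
    n,l,st,_=cv2.connectedComponentsWithStats(m.astype(np.uint8))
    m=l==1+st[1:,4].argmax()
    P=C[m];top=np.percentile(P[:,2],95)
    vu=np.argwhere(m)[:,::-1]
    Q=P[:,:2]
    r=cv2.minAreaRect((Q*1000).astype(np.float32))
    print(nm,m.sum(),"top",top,"rect",r, "median z",np.median(P[:,2]))
out=np.vstack([np.hstack([crop(T,201,217,25,32,8),crop(T,311,217,25,32,8)])])
b=np.hstack([crop(S,317,172,25,17,8),crop(S,256,242,25,17,8)])
cv2.imwrite("pics/c.png",cv2.resize(np.vstack([out,b]),None,fx=.75,fy=.75))
E
```

```text
c1 597 top 0.034332573789343394 rect ((455.0238037109375, 180.64883422851562), (115.22450256347656, 36.35432815551758), 22.332481384277344) median z 0.030696945307391754
c2 594 top 0.03492311061948343 rect ((451.8891296386719, -106.76788330078125), (35.887569427490234, 115.4876708984375), 70.24394989013672) median z 0.030692885940134085
far 323 top 0.017385376388321515 rect ((573.81298828125, -293.43023681640625), (144.5303955078125, 101.03962707519531), 4.478232383728027) median z 0.013453514673691824
near 654 top 0.04534879206318513 rect ((356.3753967285156, -269.6581115722656), (100.79779052734375, 140.18333435058594), 88.24578094482422) median z 0.03829921641934053
```

View pics/c.png

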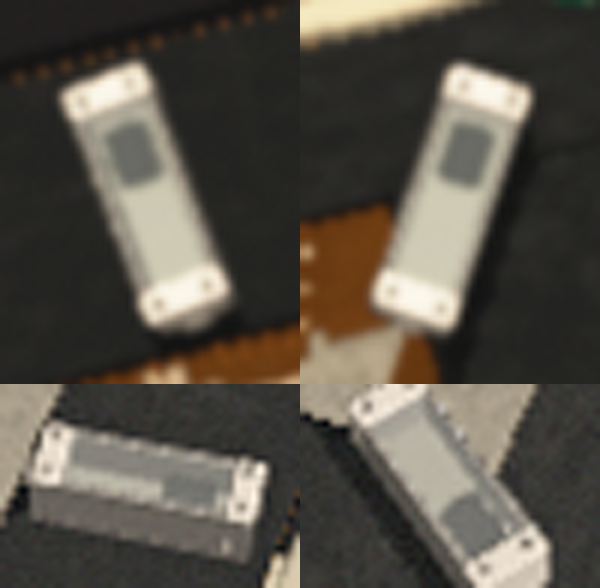

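The crop shows both slugs (dark squares) at the far, stubless end. Both stubs point towards the robot. The near tray's rim is at 45 mm, so it is the deep one. Before moving I'll check the heights around the trays and the arm's path.

```bash
cat >> h.py <<'E'
from scipy.spatial.transform import Rotation as R
def goto(o,p,ang,tilt=0):
    """tool-frame shift (mm) and turn (rad) to TCP p, tool x at heading ang (deg), tool pointing down then tilted about tool y"""
    A=np.array(o["orientation"]);a=np.radians(ang)
    B=np.array([[np.cos(a),np.sin(a),0],[np.sin(a),-np.cos(a),0],[0,0,-1]])
    B=B@R.from_rotvec([0,np.radians(tilt),0]).as_matrix()
    print("t",round(o["time"],2),"pos",np.round(o["tool_pos"],4),"shift now-axes",np.round(1000*A.T@(np.array(p)-o["tool_pos"]),1),"goal-axes",np.round(1000*B.T@(np.array(p)-o["tool_pos"]),1),"turn",np.round(R.from_matrix(A.T@B).as_rotvec(),3))
E
python3 - <<'E'
from h import *
from station import *
T=dict(np.load("top0.npz"));S=dict(np.load("side0.npz"))
for D,n in((T,"top"),(S,"side")):
    C=cloud(D).reshape(-1,3)
    print(n)
    for nm,x0,x1,y0,y1 in[("white btl",.49,.56,-.235,-.17),("instr right",.55,.68,-.24,-.16),("instr edge",.5,.6,-.18,.12),("soap",.33,.5,-.46,-.36),("right of far",.5,.65,-.48,-.36),("beyond far",.655,.72,-.4,-.2),("left dev",.3,.6,.3,.75)]:
        m=(C[:,0]>x0)&(C[:,0]<x1)&(C[:,1]>y0)&(C[:,1]<y1)&(C[:,2]>.02)&(C[:,2]<.6);P=C[m]
        if len(P)>5: print(nm,len(P),"min",P.min(0).round(3),"max",P.max(0).round(3))
        P=P[P[:,2]>.06]
        if len(P)>5: print("   >60mm: min",P.min(0).round(3),"max",P.max(0).round(3))
goto(get_obs(),[.4573,.1816,.12],202.3)
E
```

```text
top
white btl 129 min [ 0.528 -0.205  0.02 ] max [ 0.56  -0.17   0.057]
instr right 1168 min [ 0.55  -0.233  0.021] max [ 0.68  -0.16   0.249]
   >60mm: min [ 0.589 -0.226  0.06 ] max [ 0.68  -0.16   0.249]
instr edge 3690 min [ 0.5  -0.18  0.02] max [0.6   0.12  0.248]
   >60mm: min [ 0.535 -0.179  0.06 ] max [0.6   0.059 0.248]
soap 2776 min [ 0.331 -0.43   0.021] max [ 0.42  -0.36   0.598]
   >60mm: min [ 0.331 -0.43   0.061] max [ 0.42  -0.36   0.598]
beyond far 1122 min [ 0.679 -0.4    0.02 ] max [ 0.72  -0.22   0.109]
   >60mm: min [ 0.679 -0.4    0.06 ] max [ 0.72  -0.221  0.109]
left dev 9051 min [0.35 0.3  0.02] max [0.6   0.696 0.143]
   >60mm: min [0.351 0.496 0.06 ] max [0.6   0.694 0.143]
side
white btl 117 min [ 0.528 -0.206  0.021] max [ 0.56  -0.17   0.058]
instr right 1728 min [ 0.551 -0.229  0.02 ] max [ 0.68 -0.16  0.25]
   >60mm: min [ 0.59  -0.229  0.06 ] max [ 0.68 -0.16  0.25]
instr edge 1889 min [ 0.5   -0.18   0.021] max [0.6   0.052 0.246]
   >60mm: min [ 0.538 -0.179  0.06 ] max [0.6   0.052 0.246]
soap 6008 min [ 0.33  -0.46   0.021] max [ 0.434 -0.36   0.598]
   >60mm: min [ 0.33 -0.46  0.06] max [ 0.434 -0.36   0.598]
beyond far 1025 min [ 0.679 -0.4    0.028] max [ 0.72  -0.221  0.106]
   >60mm: min [ 0.68 -0.4   0.06] max [ 0.72  -0.221  0.106]
left dev 7344 min [0.3  0.3  0.02] max [0.6   0.75  0.311]
   >60mm: min [0.3   0.496 0.06 ] max [0.6   0.75  0.311]
t 0.1 pos [0.2883 0.5821 0.2217] shift now-axes [-329.2 -283.7  102.2] goal-axes [  -4.4 -434.7  101.7] turn [-0.001 -0.001 -0.849]
```

```bash
python3 - <<'E'
from h import *
T=dict(np.load("top0.npz"));S=dict(np.load("side0.npz"))
for D,n in((T,"top"),(S,"side")):
    C=cloud(D)
    P=C.reshape(-1,3)
    m=(P[:,1]<-.2)&(P[:,2]>.03)&(P[:,2]<1.1)&(P[:,0]>-.3)&(P[:,0]<.8)&(P[:,1]>-.75)
    P=P[m];ix=np.floor(P/[.1,.05,1]).astype(int)[:,:2]
    H={}
    for k,z in zip(map(tuple,ix),P[:,2]):H.setdefault(k,[]).append(z)
    print(n,[(round(k[0]*.1,1),round(k[1]*.05,2),len(v),round(float(np.min(v)),2),round(float(np.max(v)),2)) for k,v in sorted(H.items()) if len(v)>15 and np.max(v)>.06])
C=cloud(T)
for uv in[(536,220),(490,270),(433,237),(460,390)]:print(uv,C[uv[1],uv[0]].round(3))
E
```

```text
top [(np.float64(-0.1), np.float64(-0.55), 116, 0.06, 0.09), (np.float64(-0.1), np.float64(-0.5), 162, 0.08, 0.09), (np.float64(-0.1), np.float64(-0.45), 172, 0.08, 0.09), (np.float64(-0.1), np.float64(-0.4), 197, 0.06, 0.09), (np.float64(-0.1), np.float64(-0.35), 125, 0.03, 0.09), (np.float64(0.0), np.float64(-0.7), 303, 0.03, 0.09), (np.float64(0.0), np.float64(-0.55), 423, 0.06, 0.09), (np.float64(0.0), np.float64(-0.5), 1035, 0.07, 0.09), (np.float64(0.0), np.float64(-0.45), 1037, 0.08, 0.09), (np.float64(0.0), np.float64(-0.4), 1087, 0.03, 0.09), (np.float64(0.0), np.float64(-0.35), 954, 0.03, 0.09), (np.float64(0.1), np.float64(-0.7), 389, 0.03, 0.11), (np.float64(0.1), np.float64(-0.65), 615, 0.03, 0.11), (np.float64(0.1), np.float64(-0.55), 48, 0.03, 0.07), (np.float64(0.1), np.float64(-0.5), 345, 0.03, 0.09), (np.float64(0.1), np.float64(-0.45), 255, 0.03, 0.09), (np.float64(0.1), np.float64(-0.4), 65, 0.03, 0.09), (np.float64(0.2), np.float64(-0.65), 1165, 0.03, 0.11), (np.float64(0.2), np.float64(-0.5), 828, 0.03, 0.26), (np.float64(0.2), np.float64(-0.4), 933, 0.58, 0.6),
[... 3256 characters left out ...]
516, 0.03, 0.65), (np.float64(0.6), np.float64(-0.55), 2060, 0.09, 0.73), (np.float64(0.6), np.float64(-0.35), 131, 0.03, 0.08), (np.float64(0.6), np.float64(-0.3), 190, 0.06, 0.09), (np.float64(0.6), np.float64(-0.25), 249, 0.03, 0.09), (np.float64(0.7), np.float64(-0.5), 948, 0.95, 0.95), (np.float64(0.7), np.float64(-0.45), 1238, 0.03, 0.43), (np.float64(0.7), np.float64(-0.4), 777, 0.1, 0.43), (np.float64(0.7), np.float64(-0.35), 693, 0.04, 0.09), (np.float64(0.7), np.float64(-0.3), 754, 0.08, 0.09), (np.float64(0.7), np.float64(-0.25), 434, 0.05, 0.09)]
(536, 220) [ 0.354 -0.367  0.596]
(490, 270) [ 0.309 -0.472  0.216]
(433, 237) [ 0.388 -0.381  0.143]
(460, 390) [ 0.046 -0.435  0.087]
```

Emit:
{"name": "drive_tool", "arguments": {
  "moves": [
    [-17,-38,8,0,0,-0.085,87],
    [-17,-38,8,0,0,-0.085,87],
    [-17,-38,8,0,0,-0.085,87],
    [-17,-38,8,0,0,-0.085,87],
    [-17,-38,8,0,0,-0.085,87],
    [-17,-38,8,0,0,-0.085,87],
    [-17,-38,8,0,0,-0.085,87],
    [-17,-38,8,0,0,-0.085,87],
    [-17,-38,8,0,0,-0.085,87],
    [-17,-38,8,0,0,-0.085,87]
  ]
}}

```text
time: 1.1
tool_pos: [0.4248, 0.2003, 0.1423]
orientation: [[-0.923, -0.384, -0.0], [-0.384, 0.923, 0.0], [-0.0, 0.0, -1.0]]
force: [-0.1, 0.9, 0.6]
finger_gap: 0.0872
finger_force: 0.0
```

```bash
cat >> h.py <<'E'
def caserect(d,x,y,r=.09):
    C=cloud(d);m=(np.hypot(C[...,0]-x,C[...,1]-y)<r)&(C[...,2]>.028)&(C[...,2]<.042)&(d["z_map"]>0)
    n,l,st,_=cv2.connectedComponentsWithStats(m.astype(np.uint8));m=l==1+st[1:,4].argmax()
    print(m.sum(),"z",np.median(C[m][:,2]).round(4),cv2.minAreaRect((C[m][:,:2]*1000).astype(np.float32)))
E
python3 - <<'E'
from h import *
from station import *
d=get_image("wrist");caserect(d,.457,.18)
cv2.imwrite("pics/w1.png",cv2.cvtColor(d["color"],cv2.COLOR_RGB2BGR))
T=dict(np.load("top0.npz"));C=cloud(T).reshape(-1,3);P=C[(C[:,2]>.5)&(C[:,2]<.7)&(C[:,1]<-.2)];print(P.min(0),P.max(0))
P=C[(C[:,2]>.06)&(C[:,2]<.3)&(C[:,1]<-.33)&(C[:,1]>-.45)&(C[:,0]>.3)&(C[:,0]<.5)];print("pump",P.min(0),P.max(0))
goto(get_obs(),[.4462,.177,.006],202.3)
E
```

```text
4424 z 0.0318 ((451.2178649902344, 181.8963623046875), (95.16265106201172, 35.310733795166016), 22.335359573364258)
[ 0.21346554 -0.40614896  0.57519724] [ 0.41861524 -0.34037206  0.59800817]
pump [ 0.35229346 -0.42962352  0.06074059] [ 0.42012943 -0.35579563  0.18395379]
t 1.15 pos [0.4287 0.1942 0.1413] shift now-axes [ -9.6 -22.3 135.3] goal-axes [ -9.7 -22.6 135.3] turn [-0.003 -0.     0.007]
```

View pics/w1.png

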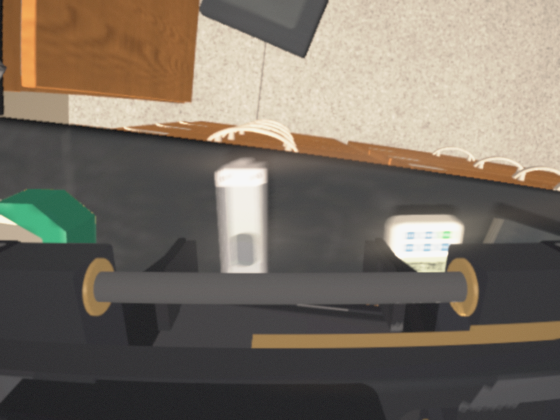

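The wrist view shows the cartridge between the fingers at (242,220), with the stub end up at (243,170) and the slug at (245,250). I'm aligned, so I'll go down.

Emit:
{"name": "drive_tool", "arguments": {
  "moves": [
    [-5,-10,0,0,0,0.004,87],
    [-5,-10,0,0,0,0.003,87],
    [0,0,20,0,0,0,87],
    [0,0,20,0,0,0,87],
    [0,0,20,0,0,0,87],
    [0,0,20,0,0,0,87],
    [0,0,20,0,0,0,87],
    [0,0,20,0,0,0,87],
    [0,0,15,0,0,0,87],
    [0,0,0,0,0,0,87]
  ]
}}

```text
time: 2.15
tool_pos: [0.4398, 0.1875, 0.006]
orientation: [[-0.927, -0.375, -0.003], [-0.375, 0.927, -0.002], [0.003, -0.001, -1.0]]
force: [0.1, -0.3, 0.4]
finger_gap: 0.0872
finger_force: 0.0
```

Emit:
{"name": "drive_tool", "arguments": {
  "moves": [
    [0,0,0,0,0,0,20],
    [0,0,0,0,0,0,20],
    [0,0,0,0,0,0,20],
    [0,0,0,0,0,0,20],
    [0,0,0,0,0,0,20],
    [0,0,0,0,0,0,20],
    [0,0,0,0,0,0,20],
    [0,0,0,0,0,0,20],
    [0,0,-5,0,0,0,20],
    [0,0,-10,0,0,0,20]
  ]
}}

```text
time: 3.15
tool_pos: [0.4404, 0.1871, 0.0223]
orientation: [[-0.927, -0.374, -0.002], [-0.374, 0.927, -0.001], [0.002, -0.0, -1.0]]
force: [0.5, -0.6, -2.0]
finger_gap: 0.0358
finger_force: 29.7
```

Gripped at a 36 mm gap. Now I'll lift it and tilt it, slug end high.

Emit:
{"name": "drive_tool", "arguments": {
  "moves": [
    [0,0,-30,0,0,0,20],
    [0,0,-40,0,0,0,20],
    [0,0,-40,0,0,0,20],
    [0,0,-40,0,0,0,20],
    [0,0,0,0,-0.1,0,20],
    [0,0,0,0,-0.12,0,20],
    [0,0,0,0,-0.12,0,20],
    [0,0,0,0,-0.12,0,20],
    [0,0,0,0,-0.12,0,20],
    [0,0,0,0,-0.1,0,20]
  ]
}}

```text
time: 4.15
tool_pos: [0.4386, 0.1925, 0.1754]
orientation: [[-0.787, -0.384, 0.482], [-0.32, 0.923, 0.213], [-0.527, 0.013, -0.85]]
force: [-0.7, 0.3, -1.6]
finger_gap: 0.0358
finger_force: 29.7
```

```bash
python3 - <<'E'
from h import *
from station import *
w=get_image("wrist");t=get_image("side");p=get_image("top")
T=p["extrinsics"];o=np.array(get_obs()["tool_pos"])
def pix(d):
    E=np.linalg.inv(d["extrinsics"]);q,_=cv2.projectPoints(o[None],cv2.Rodrigues(E[:3,:3])[0],E[:3,3],d["camera_matrix"],d["dist_coeffs"]);return q[0,0].round().astype(int)
a=[crop(d,*pix(d),40,40,5) for d in(t,p)]
cv2.imwrite("pics/t1.png",np.vstack([np.hstack(a),cv2.resize(cv2.cvtColor(w["color"],cv2.COLOR_RGB2BGR)[100:330],(800,329))])[:,:800][:600])
E
```

```text
(no output)
```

View pics/t1.png

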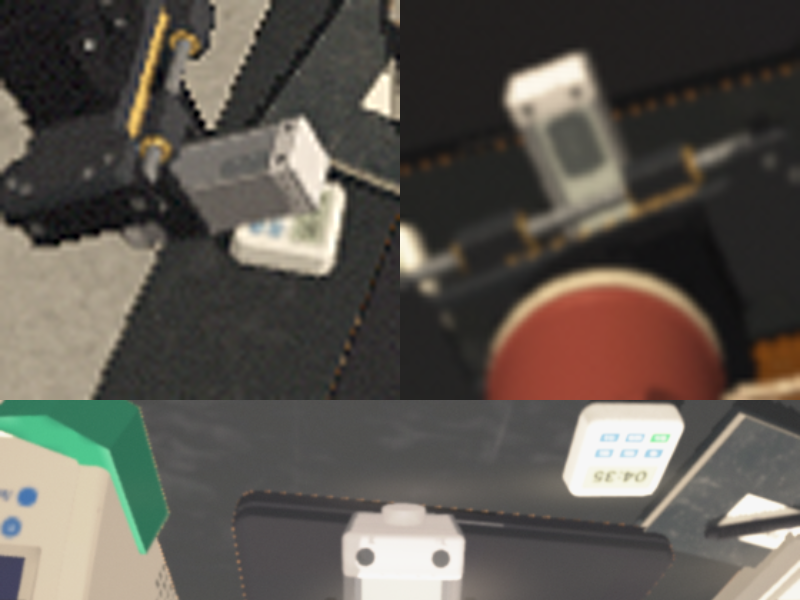

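Top view: the slug is still at the high end, around (575,145) in the mosaic. The tilt has only just reached about 32–38°, so I'll tilt a little more, hold and look again.

Emit:
{"name": "drive_tool", "arguments": {
  "moves": [
    [0,0,0,0,-0.04,0,20],
    [0,0,0,0,0,0,20],
    [0,0,0,0,0,0,20],
    [0,0,0,0,0,0,20],
    [0,0,0,0,0,0,20],
    [0,0,0,0,0,0,20],
    [0,0,0,0,0,0,20],
    [0,0,0,0,0,0,20],
    [0,0,0,0,0,0,20],
    [0,0,0,0,0,0,20]
  ]
}}

```text
time: 5.3
tool_pos: [0.4418, 0.1927, 0.1751]
orientation: [[-0.77, -0.381, 0.512], [-0.309, 0.924, 0.224], [-0.559, 0.014, -0.829]]
force: [0.5, 0.0, -2.6]
finger_gap: 0.0356
finger_force: 29.7
```

```bash
cat >> h.py <<'E'
def pix(d,o):
    E=np.linalg.inv(d["extrinsics"]);q,_=cv2.projectPoints(np.array(o)[None],cv2.Rodrigues(E[:3,:3])[0],E[:3,3],d["camera_matrix"],d["dist_coeffs"]);return q[0,0].round().astype(int)
def tri(name,w,p,o):
    a=crop(p,*pix(p,o),40,40,7.5)
    b=cv2.resize(cv2.cvtColor(w["color"],cv2.COLOR_RGB2BGR)[130:420,130:370],(497,600))
    cv2.imwrite(name,np.hstack([a[:600],b])[:600,:800] if a.shape[0]==600 else b)
    print(a.shape)
E
python3 - <<'E'
from h import *
from station import *
w=get_image("wrist");p=get_image("top");o=get_obs()
a=crop(p,*pix(p,o["tool_pos"]),30,40,7);b=cv2.resize(cv2.cvtColor(w["color"],cv2.COLOR_RGB2BGR)[140:420,150:340],(380,560))
cv2.imwrite("pics/t2.png",np.hstack([a,b]));print(o["orientation"])
E
```

```text
[[-0.76962385 -0.38140825  0.5120614 ]
 [-0.30937954  0.9243071   0.22347415]
 [-0.55853687  0.01356972 -0.82936869]]
```

View pics/t2.png

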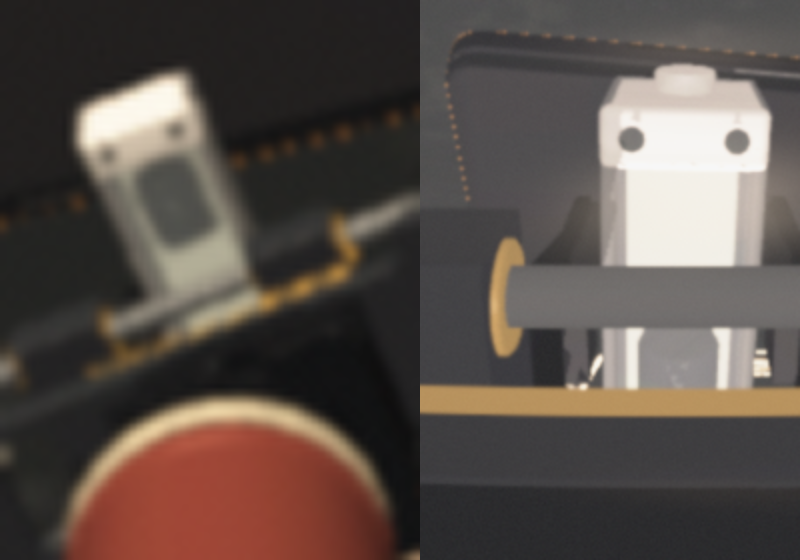

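Held at 34° for about a second, the slug is still at the high end: (175,200) in the top crop and (680,355) in the wrist view. This one is sound, so it goes in the shallow far tray. I'll level it and carry it round in front of the instrument.

Emit:
{"name": "drive_tool", "arguments": {
  "moves": [
    [0,0,0,0,0.12,0,20],
    [0,0,0,0,0.12,0,20],
    [0,0,0,0,0.12,0,20],
    [0,0,0,0,0.12,0,20],
    [0,0,0,0,0.12,0,20],
    [12,-36,8,0,0,0,20],
    [12,-36,8,0,0,0,20],
    [12,-36,8,0,0,0,20],
    [12,-36,8,0,0,0,20],
    [12,-36,8,0,0,0,20]
  ]
}}

```text
time: 6.4
tool_pos: [0.4548, 0.0023, 0.1329]
orientation: [[-0.924, -0.382, -0.011], [-0.382, 0.924, 0.01], [0.006, 0.013, -1.0]]
force: [0.7, -0.3, -2.1]
finger_gap: 0.0363
finger_force: 29.7
```

```bash
cat >> h.py <<'E'
def inhand(d,o):
    C=(cloud(d)-o["tool_pos"])@np.array(o["orientation"])*1000  # tool frame mm
    m=(abs(C[...,1])<25)&(C[...,0]>20)&(C[...,0]<75)&(abs(C[...,2]+31)<10)&(d["z_map"]>0)
    P=C[m]; print("n",m.sum(),"top z",np.median(P[:,2]).round(1),"y",np.percentile(P[:,1],[2,98]).round(1))
    for lo in(-16,-10,-4,2,8,):
        q=P[(P[:,1]>lo)&(P[:,1]<lo+6)];print("   y",lo,"xmax",np.percentile(q[:,0],99).round(1) if len(q) else None)
    A=np.c_[P[:,:2],np.ones(len(P))];print("slopes",np.linalg.lstsq(A,P[:,2],rcond=None)[0].round(3))
E
python3 - <<'E'
from h import *
from station import *
d=get_image("wrist");o=get_obs();inhand(d,o);goto(o,[.46,-.28,.12],202)
E
```

```text
n 3274 top z -26.5 y [-8.7 24.3]
   y -16 xmax None
   y -10 xmax 37.1
   y -4 xmax 37.1
   y 2 xmax 37.0
   y 8 xmax 36.9
slopes [-4.0000e-03 -3.0000e-03 -2.6109e+01]
t 6.45 pos [ 0.4542 -0.0045  0.1315] shift now-axes [  98.  -257.6    9.5] goal-axes [  97.8 -257.6   11.5] turn [ 0.011 -0.009  0.001]
```

Emit:
{"name": "drive_tool", "arguments": {
  "moves": [
    [14,-36,0,0.01,-0.009,0,20],
    [14,-36,0,0,0,0,20],
    [14,-36,0,0,0,0,20],
    [14,-36,0,0,0,0,20],
    [14,-36,0,0,0,0,20],
    [14,-36,0,0,0,0,20],
    [14,-36,0,0,0,0,20],
    [0,0,0,0,0,0,20],
    [0,0,0,0,0,0,20],
    [0,0,0,0,0,0,20]
  ]
}}

```text
time: 7.45
tool_pos: [0.4604, -0.2654, 0.1316]
orientation: [[-0.924, -0.383, 0.0], [-0.383, 0.924, 0.005], [-0.002, 0.004, -1.0]]
force: [0.9, -0.4, -2.1]
finger_gap: 0.0356
finger_force: 29.7
```

```bash
python3 - <<'E'
from h import *
from station import *
d=get_image("wrist");o=get_obs();inhand(d,o)
h=np.radians(202);c=np.array([.572,-.295])+.0147*np.array([np.cos(h),np.sin(h)]);print(c)
goto(o,[*c,.12],202)
E
```

```text
n 3844 top z -25.0 y [-14.7  19.1]
   y -16 xmax 40.3
   y -10 xmax 40.3
   y -4 xmax 40.2
   y 2 xmax 40.0
   y 8 xmax 39.9
slopes [ -0.062   0.    -22.917]
[ 0.5583704  -0.30050672]
t 7.5 pos [ 0.4605 -0.2652  0.1317] shift now-axes [-76.9 -70.2  11.6] goal-axes [-77.5 -69.4  11.7] turn [0.004 0.002 0.009]
```

Emit:
{"name": "drive_tool", "arguments": {
  "moves": [
    [0,-23,2,0,0,0.005,20],
    [0,-23,2,0,0,0.004,20],
    [0,-23,2,0,0,0,20],
    [-19,0,2,0,0,0,20],
    [-19,0,2,0,0,0,20],
    [-19,0,2,0,0,0,20],
    [-20,0,0,0,0,0,20],
    [0,0,10,0,0,0,20],
    [0,0,10,0,0,0,20],
    [0,0,0,0,0,0,20]
  ]
}}

```text
time: 8.5
tool_pos: [0.5561, -0.3006, 0.0975]
orientation: [[-0.928, -0.374, -0.003], [-0.374, 0.928, 0.005], [0.001, 0.006, -1.0]]
force: [0.2, -0.8, -2.3]
finger_gap: 0.036
finger_force: 29.7
```

```bash
python3 - <<'E'
from h import *
from station import *
d=get_image("wrist");o=get_obs()
C=cloud(d);m=(C[...,2]>.011)&(C[...,2]<.022)&(C[...,1]>-.37)&(C[...,1]<-.22)&(C[...,0]>.48)&(C[...,0]<.67)&(d["z_map"]>0)
P=C[m][:,:2];print(m.sum(),P.min(0),P.max(0),cv2.minAreaRect((P*1000).astype(np.float32)))
goto(o,[.5584,-.3005,.012],202)
cv2.imwrite("pics/w3.png",cv2.cvtColor(d["color"],cv2.COLOR_RGB2BGR))
E
```

```text
2132 [ 0.50093865 -0.34531863] [ 0.64447833 -0.23839869] ((573.9117431640625, -290.9537658691406), (139.9264678955078, 99.99679565429688), 3.941688299179077)
t 8.55 pos [ 0.5563 -0.3012  0.0985] shift now-axes [-2.2 -0.6 86.5] goal-axes [-2.2 -0.1 86.5] turn [ 0.005 -0.    -0.002]
```

View pics/w3.png

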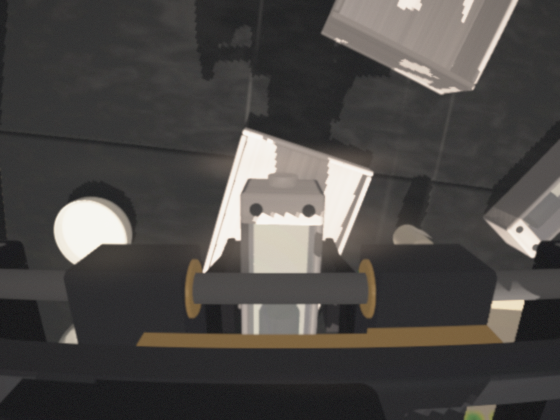

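Wrist view: the held cartridge sits over the shallow tray (rim corners near (247,130), (371,172)). The tray centre comes out at (0.574, −0.291), which agrees with the top view. Shifting 4 mm and going down.

Emit:
{"name": "drive_tool", "arguments": {
  "moves": [
    [-4,0,12,0,0,0,20],
    [0,0,12,0,0,0,20],
    [0,0,12,0,0,0,20],
    [0,0,12,0,0,0,20],
    [0,0,12,0,0,0,20],
    [0,0,12,0,0,0,20],
    [0,0,6,0,0,0,20],
    [0,0,4,0,0,0,20],
    [0,0,2,0,0,0,20],
    [0,0,0,0,0,0,20]
  ]
}}

```text
time: 9.55
tool_pos: [0.5614, -0.2998, 0.0157]
orientation: [[-0.928, -0.373, 0.0], [-0.373, 0.928, 0.004], [-0.002, 0.003, -1.0]]
force: [-0.1, -0.6, -2.2]
finger_gap: 0.0354
finger_force: 29.7
```

Emit:
{"name": "drive_tool", "arguments": {
  "moves": [
    [0,0,1,0,0,0,20],
    [0,0,0,0,0,0,48],
    [0,0,0,0,0,0,48],
    [0,0,0,0,0,0,48],
    [0,0,0,0,0,0,48],
    [0,0,0,0,0,0,48],
    [0,0,-10,0,0,0,48],
    [0,0,-20,0,0,0,48],
    [0,0,-40,0,0,0,48],
    [0,0,-40,0,0,0,48]
  ]
}}

```text
time: 10.55
tool_pos: [0.5608, -0.3, 0.1261]
orientation: [[-0.928, -0.373, -0.001], [-0.373, 0.928, 0.004], [-0.001, 0.004, -1.0]]
force: [0.7, -0.0, -0.1]
finger_gap: 0.0483
finger_force: 0.0
```

```bash
python3 - <<'E'
from h import *
from station import *
o=get_obs();d=get_image("top");w=get_image("wrist")
C=cloud(w);m=(C[...,2]>.033)&(C[...,2]<.045)&(C[...,1]>-.37)&(C[...,1]<-.22)&(C[...,0]>.48)&(C[...,0]<.66)&(w["z_map"]>0)
print(m.sum(),np.median(C[m][:,2]),cv2.minAreaRect((C[m][:,:2]*1000).astype(np.float32)))
caserect(d,.4543,-.1076)
c=np.array([.4543,-.1076])+.014*np.array([-.941,.339])
goto(o,[.47,-.29,.13],160.2);goto(o,[*c,.12],160.2)
E
```

```text
5341 0.035765547618499816 ((571.03271484375, -294.754150390625), (101.89417266845703, 36.08633804321289), 20.804746627807617)
515 z 0.031 ((453.896484375, -107.4738998413086), (35.80672836303711, 109.68989562988281), 70.21318054199219)
t 10.55 pos [ 0.5608 -0.3     0.1261] shift now-axes [80.5 43.1 -3.7] goal-axes [ 88.8 -21.4  -3.9] turn [ 0.004 -0.001  0.728]
t 10.55 pos [ 0.5608 -0.3     0.1261] shift now-axes [ 37.4 227.5   7.1] goal-axes [179.3 144.9   6.1] turn [ 0.004 -0.001  0.728]
```

The sound cartridge is lying flat in the shallow tray. On to the other one.

Emit:
{"name": "drive_tool", "arguments": {
  "moves": [
    [20,11,0,0,0,0,48],
    [20,11,0,0,0,0,87],
    [20,11,0,0,0,0,87],
    [20,11,0,0,0,0.1,87],
    [5,31,0,0,0,0.12,87],
    [5,31,0,0,0,0.12,87],
    [5,31,0,0,0,0.12,87],
    [5,31,0,0,0,0.12,87],
    [5,31,0,0,0,0.12,87],
    [0,0,0,0,0,0.03,87]
  ]
}}

```text
time: 11.65
tool_pos: [0.4399, -0.1336, 0.1258]
orientation: [[-0.94, 0.34, 0.001], [0.34, 0.94, 0.005], [0.001, 0.005, -1.0]]
force: [-0.4, -0.5, 0.6]
finger_gap: 0.0871
finger_force: 0.0
```

Emit:
{"name": "drive_tool", "arguments": {
  "moves": [
    [0,0,0,0,0,0,87],
    [0,0,0,0,0,0,87],
    [0,0,0,0,0,0,87],
    [0,0,0,0,0,0,87],
    [0,0,0,0,0,0,87],
    [0,0,0,0,0,0,87],
    [0,0,0,0,0,0,87],
    [0,0,0,0,0,0,87],
    [0,0,0,0,0,0,87],
    [0,0,0,0,0,0,87]
  ]
}}

```text
time: 12.65
tool_pos: [0.4395, -0.1375, 0.1252]
orientation: [[-0.94, 0.34, 0.0], [0.34, 0.94, 0.004], [0.001, 0.004, -1.0]]
force: [-0.0, -0.1, -0.4]
finger_gap: 0.087
finger_force: 0.0
```

```bash
python3 - <<'E'
from h import *
from station import *
o=get_obs();w=get_image("wrist");caserect(w,.4543,-.1076)
c=np.array([.4543,-.1076])+.014*np.array([-.941,.339])
goto(o,[*c,.006],160.2)
E
```

```text
5949 z 0.0318 ((453.2422180175781, -103.96755981445312), (36.42991256713867, 106.08314514160156), 70.37006378173828)
t 12.65 pos [ 0.4395 -0.1375  0.1252] shift now-axes [ 10.1  32.7 119.4] goal-axes [ 10.2  33.2 119.2] turn [ 0.004 -0.001 -0.002]
```

Emit:
{"name": "drive_tool", "arguments": {
  "moves": [
    [5,17,0,0,0,0,87],
    [5,17,0,0,0,0,87],
    [0,0,18,0,0,0,87],
    [0,0,18,0,0,0,87],
    [0,0,18,0,0,0,87],
    [0,0,18,0,0,0,87],
    [0,0,18,0,0,0,87],
    [0,0,18,0,0,0,87],
    [0,0,11,0,0,0,87],
    [0,0,0,0,0,0,87]
  ]
}}

```text
time: 13.7
tool_pos: [0.4407, -0.1016, 0.0053]
orientation: [[-0.94, 0.34, -0.002], [0.34, 0.94, 0.004], [0.004, 0.003, -1.0]]
force: [-0.1, -1.4, 0.1]
finger_gap: 0.0871
finger_force: 0.0
```

Emit:
{"name": "drive_tool", "arguments": {
  "moves": [
    [0,0,0,0,0,0,20],
    [0,0,0,0,0,0,20],
    [0,0,0,0,0,0,20],
    [0,0,0,0,0,0,20],
    [0,0,0,0,0,0,20],
    [0,0,0,0,0,0,20],
    [0,0,0,0,0,0,20],
    [0,0,0,0,0,0,20],
    [0,0,-5,0,0,0,20],
    [0,0,-10,0,0,0,20]
  ]
}}

```text
time: 14.7
tool_pos: [0.4408, -0.1017, 0.0212]
orientation: [[-0.94, 0.341, -0.002], [0.34, 0.94, 0.004], [0.003, 0.003, -1.0]]
force: [0.9, -0.3, -3.2]
finger_gap: 0.0358
finger_force: 30.0
```

Emit:
{"name": "drive_tool", "arguments": {
  "moves": [
    [0,0,-30,0,0,0,20],
    [0,0,-40,0,0,0,20],
    [0,0,-40,0,0,0,20],
    [0,0,-40,0,0,0,20],
    [0,0,0,0,-0.1,0,20],
    [0,0,0,0,-0.12,0,20],
    [0,0,0,0,-0.12,0,20],
    [0,0,0,0,-0.12,0,20],
    [0,0,0,0,-0.12,0,20],
    [0,0,0,0,-0.12,0,20]
  ]
}}

```text
time: 15.7
tool_pos: [0.4596, -0.1017, 0.1719]
orientation: [[-0.795, 0.338, 0.503], [0.289, 0.941, -0.176], [-0.533, 0.005, -0.846]]
force: [0.1, 0.5, -1.1]
finger_gap: 0.036
finger_force: 30.0
```

Emit:
{"name": "drive_tool", "arguments": {
  "moves": [
    [0,0,0,0,0,0,20],
    [0,0,0,0,0,0,20],
    [0,0,0,0,0,0,20],
    [0,0,0,0,0,0,20],
    [0,0,0,0,0,0,20],
    [0,0,0,0,0,0,20],
    [0,0,0,0,0,0,20],
    [0,0,0,0,0,0,20],
    [0,0,0,0,0,0,20],
    [0,0,0,0,0,0,20]
  ]
}}

```text
time: 16.7
tool_pos: [0.4606, -0.1025, 0.1731]
orientation: [[-0.794, 0.34, 0.503], [0.291, 0.94, -0.176], [-0.533, 0.007, -0.846]]
force: [-0.3, -0.9, -1.5]
finger_gap: 0.036
finger_force: 30.0
```

```bash
python3 - <<'E'
from h import *
from station import *
w=get_image("wrist");p=get_image("top");o=get_obs()
a=crop(p,*pix(p,o["tool_pos"]),30,40,7);b=cv2.resize(cv2.cvtColor(w["color"],cv2.COLOR_RGB2BGR)[140:420,190:380],(380,560))
cv2.imwrite("pics/t4.png",np.hstack([a,b]))
inhand(w,o)
E
```

```text
n 4253 top z -26.6 y [-15.1  18.6]
   y -16 xmax 41.5
   y -10 xmax 41.5
   y -4 xmax 41.5
   y 2 xmax 41.6
   y 8 xmax 41.6
slopes [-4.4000e-02  3.0000e-03 -2.5072e+01]
```

View pics/t4.png

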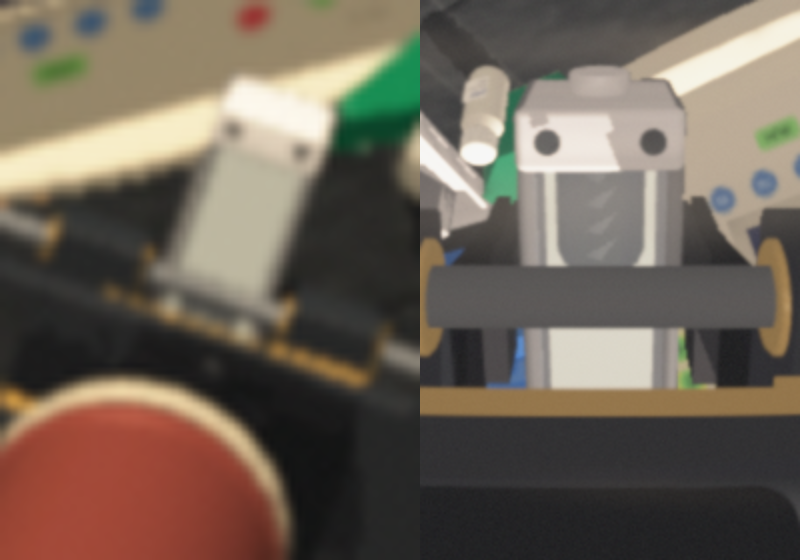

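Wrist view: the slug now sits against the stub-end cap at (600,215), and the high end in the top crop is empty. This is the rattler. I'll level it and check the pump bottle's clearance beside the deep tray.

Emit:
{"name": "drive_tool", "arguments": {
  "moves": [
    [0,0,0,0,0.1,0,20],
    [0,0,0,0,0.12,0,20],
    [0,0,0,0,0.12,0,20],
    [0,0,0,0,0.12,0,20],
    [0,0,0,0,0.1,0.05,20],
    [20,-20,0,0,0,0.04,20],
    [10,-20,0,0,0,0,20],
    [0,-20,0,0,0,0,20],
    [0,-20,0,0,0,0,20],
    [0,0,0,0,0,0,20]
  ]
}}

```text
time: 17.8
tool_pos: [0.3992, -0.1659, 0.1724]
orientation: [[-0.905, 0.426, 0.006], [0.426, 0.905, 0.007], [-0.002, 0.009, -1.0]]
force: [-1.0, -0.5, -2.1]
finger_gap: 0.0357
finger_force: 30.0
```

```bash
python3 - <<'E'
from h import *
from station import *
w=get_image("wrist");o=get_obs();inhand(w,o)
for n in("top0","side0"):
    P=cloud(dict(np.load(n+".npz"))).reshape(-1,3);P=P[(P[:,2]>.07)&(P[:,2]<.25)&(P[:,0]>.33)&(P[:,0]<.44)&(P[:,1]>-.45)&(P[:,1]<-.33)]
    for a,b in((.33,.36),(.36,.38),(.38,.4),(.4,.42),(.42,.44)):
        q=P[(P[:,0]>=a)&(P[:,0]<b)]
        if len(q):print(n,a,len(q),"ymax",np.percentile(q[:,1],[50,95,100]).round(3),"z",q[:,2].min().round(3),q[:,2].max().round(3))
h=np.radians(155);c=np.array([.3594,-.2675])+.0135*np.array([np.cos(h),np.sin(h)]);print(c)
goto(o,[*c,.16],155)
E
```

```text
n 4172 top z -26.1 y [-16.9  16.9]
   y -16 xmax 41.3
   y -10 xmax 41.3
   y -4 xmax 41.3
   y 2 xmax 41.3
   y 8 xmax 41.4
slopes [-4.9000e-02  6.0000e-03 -2.4426e+01]
top0 0.33 62 ymax [-0.404 -0.39  -0.388] z 0.072 0.118
top0 0.36 313 ymax [-0.387 -0.361 -0.357] z 0.071 0.183
top0 0.38 279 ymax [-0.379 -0.357 -0.356] z 0.073 0.184
top0 0.4 120 ymax [-0.38  -0.363 -0.361] z 0.073 0.18
top0 0.42 1 ymax [-0.379 -0.379 -0.379] z 0.164 0.164
side0 0.33 12 ymax [-0.412 -0.404 -0.403] z 0.109 0.115
side0 0.36 107 ymax [-0.412 -0.369 -0.362] z 0.107 0.182
side0 0.38 416 ymax [-0.402 -0.363 -0.356] z 0.07 0.183
side0 0.4 434 ymax [-0.388 -0.367 -0.361] z 0.07 0.181
side0 0.42 8 ymax [-0.38  -0.378 -0.377] z 0.165 0.173
[ 0.34716484 -0.26179465]
t 17.85 pos [ 0.3999 -0.1644  0.1724] shift now-axes [   6.3 -110.7   11.4] goal-axes [   6.6 -110.6   12.4] turn [ 0.009  0.002 -0.003]
```

Emit:
{"name": "drive_tool", "arguments": {
  "moves": [
    [1,-18,2,0.009,0,0,20],
    [1,-18,2,0,0,0,20],
    [1,-18,2,0,0,0,20],
    [1,-18,2,0,0,0,20],
    [1,-18,2,0,0,0,20],
    [1,-20,2,0,0,0,20],
    [0,0,0,0,0,0,20],
    [0,0,0,0,0,0,20],
    [0,0,0,0,0,0,20],
    [0,0,0,0,0,0,20]
  ]
}}

```text
time: 18.85
tool_pos: [0.3487, -0.2598, 0.1602]
orientation: [[-0.907, 0.421, 0.002], [0.421, 0.907, -0.001], [-0.002, 0.0, -1.0]]
force: [0.2, -0.4, -1.9]
finger_gap: 0.0361
finger_force: 30.0
```

```bash
python3 - <<'E'
from h import *
from station import *
d=get_image("wrist");o=get_obs();goto(o,[.3472,-.2618,.012],155)
C=cloud(d);m=(C[...,2]>.04)&(C[...,2]<.05)&(C[...,1]>-.34)&(C[...,1]<-.2)&(C[...,0]>.26)&(C[...,0]<.46)&(d["z_map"]>0)
P=C[m][:,:2];print(m.sum(),P.min(0),P.max(0),cv2.minAreaRect((P*1000).astype(np.float32)))
E
```

```text
t 18.9 pos [ 0.3486 -0.2599  0.1602] shift now-axes [  0.7  -2.3 148.2] goal-axes [  0.5  -2.3 148.2] turn [0.    0.002 0.001]
1843 [ 0.28586527 -0.31684338] [ 0.42883186 -0.21546158] ((357.3896179199219, -266.9862365722656), (99.39329528808594, 140.12098693847656), 88.22571563720703)
```

Emit:
{"name": "drive_tool", "arguments": {
  "moves": [
    [2,-2,15,0,0,0,20],
    [0,0,20,0,0,0,20],
    [0,0,20,0,0,0,20],
    [0,0,20,0,0,0,20],
    [0,0,20,0,0,0,20],
    [0,0,20,0,0,0,20],
    [0,0,15,0,0,0,20],
    [0,0,8,0,0,0,20],
    [0,0,4,0,0,0,20],
    [0,0,3,0,0,0,20]
  ]
}}

```text
time: 19.9
tool_pos: [0.3462, -0.2616, 0.0154]
orientation: [[-0.906, 0.422, 0.002], [0.422, 0.906, -0.001], [-0.002, 0.0, -1.0]]
force: [0.6, -0.3, -2.3]
finger_gap: 0.0357
finger_force: 30.0
```

Emit:
{"name": "drive_tool", "arguments": {
  "moves": [
    [0,0,1,0,0,0,20],
    [0,0,1,0,0,0,20],
    [0,0,0,0,0,0,20],
    [0,0,0,0,0,0,48],
    [0,0,0,0,0,0,48],
    [0,0,0,0,0,0,48],
    [0,0,0,0,0,0,48],
    [0,0,0,0,0,0,48],
    [0,0,-5,0,0,0,48],
    [0,0,-10,0,0,0,48]
  ]
}}

```text
time: 20.9
tool_pos: [0.3452, -0.2612, 0.0282]
orientation: [[-0.906, 0.423, 0.0], [0.423, 0.906, 0.0], [-0.0, 0.0, -1.0]]
force: [-0.2, 0.1, -0.6]
finger_gap: 0.0483
finger_force: 0.0
```

Emit:
{"name": "drive_tool", "arguments": {
  "moves": [
    [0,0,-20,0,0,0,48],
    [0,0,-30,0,0,0,48],
    [0,0,-40,0,0,0,48],
    [0,0,-40,0,0,0,48],
    [0,0,-20,0,0,0,48],
    [0,30,0,0,0,0,48],
    [0,40,0,0,0,0,48],
    [0,40,0,0,0,0,48],
    [0,40,0,0,0,0,48],
    [0,40,0,0,0,0,48]
  ]
}}

```text
time: 21.9
tool_pos: [0.4263, -0.0878, 0.1794]
orientation: [[-0.906, 0.423, 0.003], [0.423, 0.906, -0.001], [-0.003, 0.0, -1.0]]
force: [0.7, -0.7, -0.1]
finger_gap: 0.0484
finger_force: 0.0
```

```bash
python3 - <<'E'
from h import *
from station import *
d=get_image("top");s=get_image("side");C=cloud(d)
for x,y,lo,hi in((.357,-.268,.03,.042),(.572,-.293,.03,.044)):
    m=(np.hypot(C[...,0]-x,C[...,1]-y)<.055)&(C[...,2]>.032)&(C[...,2]<.044);P=C[m];A=np.c_[P[:,:2],np.ones(len(P))]
    f=np.linalg.lstsq(A,P[:,2],rcond=None)[0];print(m.sum(),np.median(P[:,2]),"slopes",f[:2].round(3))
a=crop(d,376,215,35,80,3.7);b=crop(s,215,295,55,80,3.7)
cv2.imwrite("pics/f.png",np.hstack([a,b]))
E
```

```text
654 0.035372907381858276 slopes [0.004 0.002]
507 0.03513084317530479 slopes [ 0.003 -0.003]
```

View pics/f.png

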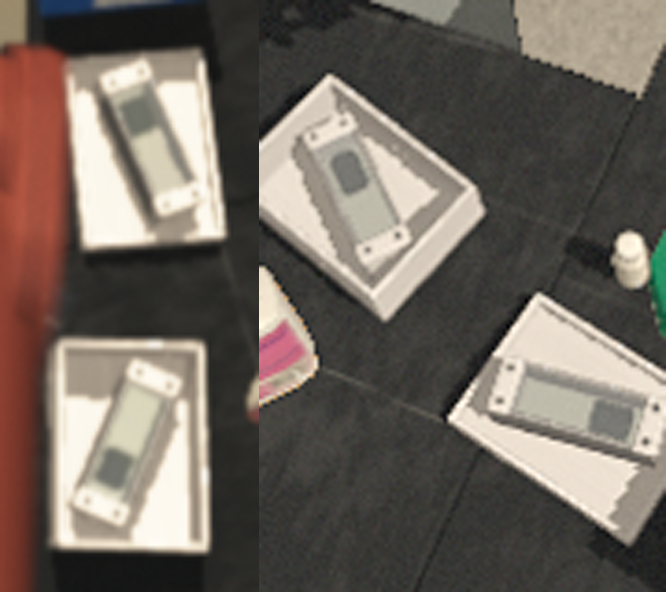

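Both cartridges lie flat in their trays. The rattler is in the deep tray with its slug at the stub end, (113,465). The sound one is in the shallow tray with its slug at its original end, (135,117).

Emit:
{"name": "drive_tool", "arguments": {
  "moves": [
    [0,0,0,0,0,0,48],
    [0,0,0,0,0,0,48],
    [0,0,0,0,0,0,48],
    [0,0,0,0,0,0,48],
    [0,0,0,0,0,0,48],
    [0,0,0,0,0,0,48],
    [0,0,0,0,0,0,48],
    [0,0,0,0,0,0,48],
    [0,0,0,0,0,0,48],
    [0,0,0,0,0,0,48]
  ]
}}

```text
time: 23.0
tool_pos: [0.4258, -0.0892, 0.1782]
orientation: [[-0.906, 0.423, 0.002], [0.423, 0.906, -0.0], [-0.002, 0.0, -1.0]]
force: [-0.2, 0.4, 0.4]
finger_gap: 0.0484
finger_force: 0.0
```

```bash
python3 -c "
from station import *
print(sign_off())"
```

```text
the job is handed in; nothing more can be done
None
```

The job is handed in at 23 s: the rattler (the cartridge that lay to the robot's right) is flat in the deep tray with its slug at the new stub end, and the sound one, whose slug never moved when tilted, is flat in the shallow tray.

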